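# Park the pipette canister in its bay behind the gas post

### The arm

A 6-joint arm with a two-finger parallel gripper is mounted at the origin on the work surface. World frame = base frame: x ahead of the robot, y to its left, z up, the work surface at z = 0. Lengths are in mm, angles in rad, forces in N, time in s.
With the tool pointing down it reaches from about 400 to 925 mm from the base axis. Payload 12.5 kg.
Tool frame: the origin (TCP) lies on the centre line of the jaws, within the pads' length; the fingertips stand 11 mm ahead of it and the grasp point (between the pads) lies 8 mm behind it; z points along the fingers, y is the direction in which the jaws open and shut (so a half turn about z gives the same grasp; the last joint's range is limited). The gripper opens to 95 mm and grips with 3 to 60 N. Pads are 20 mm wide; open, the fingers measure 119 mm over their backs; the gripper's body (75 mm by 180 mm) begins 59 mm behind the grasp point.
Start: joints at [1.007, 0.491, 1.559, -0, 1.092, -0.106], TCP at [276.221, 560.667, 225.661] pointing down, gripper open.
Joint ranges: [-3.1, 3.1], [-0.84, 2.19], [0.05, 2.79], [-1.13, 4.28], [0.06, 2.93], [-2.69, 2.69]. Speed limits (rad/s): [2.22, 2.22, 2.79, 3.14, 3.14, 3.14].

### API

Orientations are given as a rotation vector (axis times angle).
In Python, from cell import readout, cams, close_job, nets gives the robot as it stands.
- The arm moves only by the tool apply_moves, never from a script. Its argument "increments" is a list of rows, each a list of 7 numbers: the turn, a rotation vector about the tool's x, y, z in rad, then the shift along the tool's x, y, z in m, then the opening, from 0 (shut) to 1 (fully open). A call has 1 to 20 rows; each row is the pose to reach, as a shift and turn from the pose commanded when the call began, along the tool's axes at that moment; what a row does not reach only later rows make up. A row lasts 1/10 s, in which the tool goes at most 50 mm and 8.59 degrees, less where a joint would pass 70% of its speed; a pose out of reach is approached as far as the arm can. A call with a gripper value outside its range is refused whole. The fingers move at their own pace and stop on an object; "squeeze" is the grip in N (left out, the last holds). Time passes only in rows, so rows that repeat a pose let the fingers close. It gives the time, the measured TCP pose, the force and the opening at its end, in the units of the state.
- readout.sense(): the state, without advancing time (a new reading comes with each control period).
- cams.snapshot(name): name is "scene" or "top"; returns (picture, depth): 400x640x3 uint8, red, green, blue; 400x640 float32, mm along the optical axis (not along the pixel's ray), 0 where there is no reading.
- cams.camera_params(name): a dict with "intrinsics" (3x3 intrinsics, pixels), "R" (3x3) and "t" (3): a world point X has camera coordinates R X + t. Camera axes: x right, y down, z forward; pixel columns grow to the right and rows downward; lengths in mm; the calibration is good to about 2 mm. A picture is of the moment at which its call begins. camera_params takes no time and is no camera call.
- close_job(): hands the job in, once; it reports no verdict.
Trained networks look in the newest picture that a camera, given by its name, has taken for a name from the list of things; names that differ only in an ending like _2 or _b are one class to them, and where a whole thing is asked for, a point or a joint stands for the part that bears it (a point fixed in the world has none). Each returns a list of dicts, best first, with "score" (0 to 1); they miss things now and then, are a little off and sometimes report something else, mostly with a low value. They report only what shows in the picture. A call takes as long as a camera call. They do not tell look-alikes from the thing itself.
- nets.look_for(camera, name): "location" ([column, row] in pixels, amid what is visible of it).
The state is a dict: "t": time; "qpos": joint angles; "qd": joint speeds; "joint_efforts": joint torques, N m; "tcp_pos": TCP position; "ee_rot": TCP orientation; "wrist_force": force on the tool from outside, world axes, zero at the start; "ft_torque": the same for the moment, N m; "opening": opening from 0.0 (shut) to 1.0 (fully open).
Only numpy, scipy, OpenCV 4.12 (cv2) and the standard library are available. Lean on these libraries where they do the work, as an engineer would, in place of code of your own. Each camera call takes 0.05 s, during which the arm holds its last target. There are 200 camera calls.

### The job

Without picking it up, push the long aluminium pipette canister with the fingertips: angle its left end in behind the short round post, then push its right end in, so that it lies fully home along the back wall of the low-walled steel bay. Keep the canister flat on the bench, leave everything else where it stands, and finish with the hand clear.

Things in the scene. Friction and masses are not known exactly. Their poses are not given: they have to be found in the camera images.
- canister: Long aluminium box (pipette canister), loose, flat on the bench: 240 mm long (its y axis, pointing to its left end, towards the robot's left), 44 mm wide (x), 50 mm high, 0.25 to 0.5 kg, plain flat sides. Origin at the centre of its underside. Starts on the robot's side of the bay, shifted to the right, roughly parallel to it.
- end_left (a point): Centre of the canister's left end face (y = +120 mm in its frame, 25 mm above its underside): the end that goes in behind the post.
- end_right (a point): Centre of the canister's right end face (y = -120 mm in its frame, 25 mm above its underside).
- bay: Low steel bay fixed to the bench, open towards the robot; three walls 40 mm high, 10 mm thick. Origin on the bench at the centre of the inside: 290 mm long (y, to the robot's left), 70 mm deep (x, away from the robot). Back wall's inner face at x = +35 mm, end walls at y = +-145 mm, their front edges at x = -35 mm. Canister fully home: centre at x = +13 mm, parallel to y.
- post: Fixed round post (capped gas outlet), 30 mm diameter, 80 mm tall, just outside the bay's mouth near its left end: 62 mm nearer the robot than the bay's origin, 68 to 84 mm left of it. Origin on the bench at its axis, axes parallel to the bay's. 82 mm are free between post and back wall; right of the post the mouth is too short for the canister to go in broadside.
- reagent: White bottle, red cap, 60 mm diameter, 130 mm tall, left of the post. Bystander; origin at its underside's centre.
- wash: Pale bottle, blue cap, 66 mm diameter, 170 mm tall, further left. Bystander; origin at its underside's centre.
- stain: Small amber jar, 44 mm diameter, 75 mm tall, right of the bay. Bystander; origin at its underside's centre.
- beaker: Glass beaker, 70 mm diameter, 85 mm tall, further right of the bay. Bystander; origin at its underside's centre.
- dishes: Flat pale dish, 92 mm diameter, 22 mm tall, far right. Bystander; origin at its underside's centre.
There are look-alikes about, which are no part of the job. What is shaped like the canister but brown is not meant.

How it is judged (in metres and radians):
On the way:
1. the canister's left end is in behind the post while its right end is still outside the bay (y of end_left in the frame of post above 0 m and x of end_left in the frame of post above 0.03 m and x of end_right in the frame of bay below -0.035 m).
At the end, for the whole second after the job is handed in: The canister lies flat and still on the bench inside the bay, its centre within 9 mm of its place against the back wall and within 30 mm of the bay's middle, its length within 0.07 rad of the wall (x of canister in the frame of bay between 0.004 and 0.022 m and y of canister in the frame of bay between -0.03 and 0.03 m and angle between the y axis of canister and the y axis of bay, either way round below 0.07 rad and height (world z) of canister below 0.005 m and angle between canister's own z axis and vertical below 0.05 rad and linear speed of canister below 0.01 m/s); the robot touches nothing.
It fails at once if the canister is lifted off the bench (height (world z) of canister above 0.015 m).
It fails at once if the canister is tipped (angle between canister's own z axis and vertical above 0.25 rad).
It fails at once if another thing on the bench is moved more than 20 mm (distance of any of reagent, wash, stain, beaker, dishes from where it was at the start of the episode above 0.02 m).
It also fails if it takes over 72 s, if anything falls off the work surface, if the arm or the gripper's body presses on something with over 40 N, if the wrist force passes 120 N, or if a joint passes its speed limit or range.

## Working session

There is one attempt and no reset: what is moved stays moved. The work goes in short steps, Python scripts to look and compute and a tool call to move; the robot and the scene stay as the last step left them, time stands still between calls to the robot, and variables do not carry over. Pictures are saved under pics/ and viewed, about 8 in all and at most 12, crops included, and the job is handed in when it is done.

Besides the shell and the picture viewer there is one more tool, called in YAML: its name, and indented under it one key for each argument. apply_moves: Moves the arm, as the interface text tells. Its arguments: {"type":"object","properties":{"increments":{"type":"array","items":{"type":"array","items":{"type":"number"}}},"squeeze":{"type":"number"}},"required":["increments"]}

```bash
ls; mkdir -p pics; cat > h.py <<'E'
import numpy as np, cv2
from cell import readout, cams, nets, close_job
def snap(n,save=None):
    im,d=cams.snapshot(n)
    if save: cv2.imwrite('pics/'+save,im[:,:,::-1])
    return im,d
def world(n,u,v,d):
    p=cams.camera_params(n);K=np.array(p['intrinsics']);R=np.array(p['R']);t=np.array(p['t'])
    u=np.asarray(u,float);v=np.asarray(v,float);d=np.asarray(d,float)
    c=np.stack([(u-K[0,2])/K[0,0]*d,(v-K[1,2])/K[1,1]*d,d],-1)
    return (c-t)@R
def cloud(n,d):
    v,u=np.mgrid[0:400,0:640]
    return world(n,u,v,d)
E
python3 - <<'E'
from h import *
np.set_printoptions(precision=3,suppress=True)
s=readout.sense();print(s)
for n in('top','scene'):
    im,d=snap(n,n+'1.png');W=cloud(n,d);print(n,cams.camera_params(n))
    np.savez(n+'1.npz',im=im,d=d,W=W)
    for o in('canister','bay','post','reagent','wash','stain','beaker','dishes'):
        for r in nets.look_for(n,o)[:3]:
            u,v=np.round(r['location']).astype(int);print(o,round(r['score'],2),u,v,W[v,u])
E
```

```text
pics
{'t': 0.0, 'qpos': array([ 1.007,  0.492,  1.559,  0.   ,  1.092, -0.106]), 'qd': array([-0.001,  0.001, -0.001, -0.   ,  0.   , -0.001]), 'joint_efforts': array([  0.001, -61.264, -25.819,   0.069,   0.048,  -0.   ]), 'tcp_pos': array([276.078, 560.435, 225.058]), 'ee_rot': array([-0.713, -3.059,  0.002]), 'wrist_force': array([ 0.361, -0.189,  0.379]), 'ft_torque': array([ 0.062, -0.005,  0.053]), 'opening': 1.0003098120374454}
top {'intrinsics': array([[493.521,   0.   , 318.946],
       [  0.   , 493.521, 206.382],
       [  0.   ,   0.   ,   1.   ]]), 'R': array([[-0.001, -1.   , -0.017],
       [-0.982,  0.005, -0.188],
       [ 0.188,  0.017, -0.982]]), 't': array([  31.743,  543.982, 1355.086])}
canister 0.62 376 288 [ 314.225 -127.135   49.688]
canister 0.56 333 208 [540.572  -9.952  44.547]
canister 0.55 264 271 [361.573 183.779  49.815]
bay 0.72 309 162 [689.251  60.695   3.263]
reagent 0.71 242 186 [594.672 244.129  95.258]
wash 0.73 199 183 [597.304 357.737 122.614]
stain 0.53 372 163 [ 666.001 -121.844   70.183]
beaker 0.88 412 166 [ 673.892 -246.572    7.077]
dishes 0.8 466 237 [ 457.716 -388.407   28.913]
scene {'intrinsics': array([[512.814,   0.   , 317.284],
       [  0.   , 512.814, 203.885],
       [  0.   ,   0.   ,   1.   ]]), 'R': array([[-0.83 ,  0.557,  0.019],
       [ 0.324,  0.509, -0.798],
       [-0.454, -0.656, -0.603]]), 't': array([ 438.477, -144.668, 1828.223])}
canister 0.84 398 220 [379.95  201.132  42.135]
canister 0.62 254 194 [ 680.721 -121.228   55.238]
canister 0.55 348 166 [ 327.605 -114.063   39.035]
bay 0.92 285 242 [683.679  65.142   0.11 ]
bay 0.67 241 175 [ 673.798 -219.348   66.79 ]
post 0.57 316 238 [637.38  154.562  58.943]
reagent 0.61 350 258 [626.041 291.921  86.957]
beaker 0.78 242 175 [ 670.123 -219.863   65.181]
beaker 0.47 313 206 [559.396  21.95   51.679]
dishes 0.6 272 150 [ 480.197 -362.997   23.368]
```

```bash
python3 - <<'E'
import cv2
a=cv2.imread('pics/top1.png')[110:330,150:510]
cv2.imwrite('pics/c1.png',cv2.resize(a,None,fx=2.2,fy=2.2,interpolation=cv2.INTER_CUBIC))
E
```

```text
(no output)
```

View pics/c1.png

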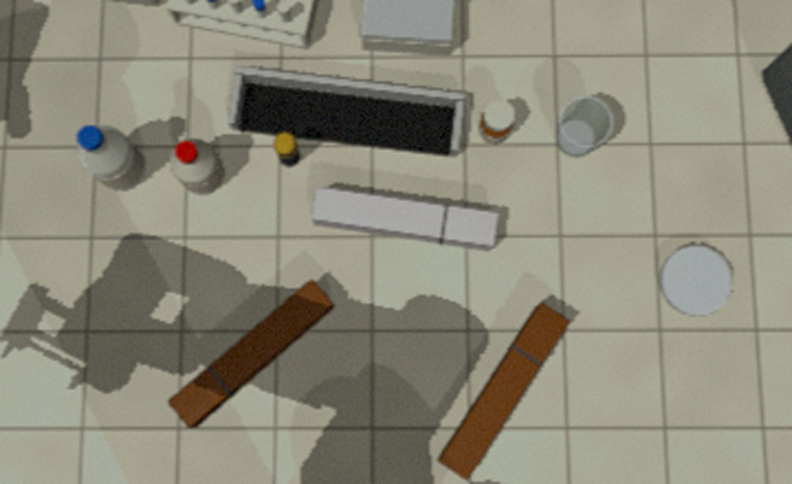

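View pics/scene1.png

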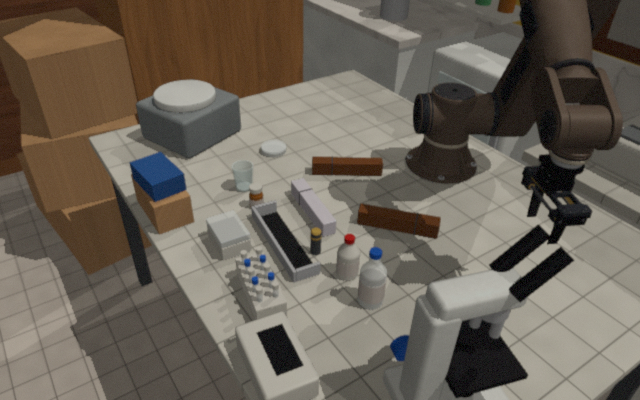

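The canister is the silver box at crop (405,215), top-image pixel (334,208). The brown boxes are look-alikes. The bay is at crop (348,110) and the post's yellow cap at (286,145). Next I'll fit poses from the depth image.

```bash
cat >> h.py <<'E'
def rect(P):
    (c,wh,a)=cv2.minAreaRect(P[:,:2].astype(np.float32)); b=cv2.boxPoints((c,wh,a))
    e=[b[1]-b[0],b[2]-b[1]];e=max(e,key=np.linalg.norm); e=e*np.sign(e[1])
    return np.array(c),sorted(wh),np.arctan2(-e[0],e[1])   # centre, size, yaw of long (y) axis
def canister(W,im,lo=(480,-200),hi=(780,200)):
    # bright silvery top face at z~50
    m=(abs(W[...,2]-50)<9)&(W[...,0]>lo[0])&(W[...,0]<hi[0])&(W[...,1]>lo[1])&(W[...,1]<hi[1])&(im.min(-1)>120)
    n,l,st,_=cv2.connectedComponentsWithStats(cv2.morphologyEx(m.astype(np.uint8),cv2.MORPH_OPEN,np.ones((3,3))))
    k=1+np.argmax(st[1:,4]); return W[l==k],l==k
E
python3 - <<'E'
from h import *
np.set_printoptions(precision=1,suppress=True)
f=np.load('top1.npz');W,im=f['W'],f['im']
P,m=canister(W,im);c,wh,a=rect(P);print('can',c,wh,a,len(P),np.median(P[:,2]))
def pts(x0,x1,y0,y1,z0,z1):
    Q=W.reshape(-1,3);return Q[(Q[:,0]>x0)&(Q[:,0]<x1)&(Q[:,1]>y0)&(Q[:,1]<y1)&(Q[:,2]>z0)&(Q[:,2]<z1)]
B=pts(620,760,-110,240,30,50);print('bay',rect(B),len(B))
p=pts(590,660,110,190,65,95);print('post',p.mean(0),np.ptp(p,axis=0),len(p))
for n,b in dict(reagent=(570,660,190,290),wash=(570,680,300,420),stain=(620,720,-170,-100),beaker=(620,740,-300,-180)).items():
    q=pts(*b,20,200);print(n,np.percentile(q,3,axis=0),np.percentile(q,97,axis=0))
# bay floor dark + wall tops from pixel corners, projected to z=40
p=cams.camera_params('top');K=np.array(p['intrinsics']);R=np.array(p['R']);t=np.array(p['t'])
def ray(u,v,z):
    d=R.T@np.linalg.inv(K)@np.array([u,v,1]);o=-R.T@t;return o+d*(z-o[2])/d[2]
for n,(x,y),z in [('bay outer backleft',(236,67),40),('bay outer backright',(466,92),40),('frontright out',(461,153),40),('frontleft out',(231,127),40),('post',(286,141),80),
  ('can',(320,187),50),('can',(500,209),50),('can',(497,238),50),('can',(313,216),50),('stain',(500,110),75),('reag',(187,152),130),('wash',(90,138),170)]:
    print(n,ray(150+x/2.2,110+y/2.2,z))
E
```

```text
can [540.5  -9.9] [43.8780517578125, 239.95213317871094] -0.15366623 1211 50.31418529518136
bay (array([670.4,  69.4]), [119.7811508178711, 310.1986389160156], np.float32(-0.12730077)) 596
post [629.5 143.8  77.3] [31.6 28.1 19.6] 90
reagent [578.6 232.6  26.2] [629.  285.1 132.1]
wash [584.2 339.5  28.5] [638.9 392.4 172. ]
stain [ 647.5 -149.6   26.2] [ 684.5 -112.3   80.1]
beaker [ 622.7 -273.4   22.9] [ 686.2 -210.9   88.8]
bay outer backleft [745.7 212.5  40. ]
bay outer backright [708.7 -95.6  40. ]
frontright out [625.1 -87.6  40. ]
frontleft out [662.4 217.3  40. ]
post [632.3 139.9  80. ]
can [578.   97.6  50. ]
can [ 547.7 -136.1   50. ]
can [ 509.6 -131.3   50. ]
can [539.5 106.4  50. ]
stain [ 673.4 -136.6   75. ]
reag [605.9 257.6 130. ]
wash [614.  367.9 170. ]
```

```bash
cat >> h.py <<'E'
from scipy.spatial.transform import Rotation as Rn
BA=-0.123; BO=np.array([680.5,62.0]); PC=np.array([631.,142.])   # bay yaw, origin
def b2w(p,a=0): c,s=np.cos(BA),np.sin(BA); return BO+np.array([c*p[0]-s*p[1],s*p[0]+c*p[1]])
def w2b(p): c,s=np.cos(BA),np.sin(BA); d=np.asarray(p)[:2]-BO; return np.array([c*d[0]+s*d[1],-s*d[0]+c*d[1]])
def inc(x,y,z,yaw):
    """tool-frame increment to world TCP xyz (mm), jaw axis at world yaw of y axis"""
    s=readout.sense();R0=Rn.from_rotvec(s['ee_rot']);best=None
    for sg in(1,-1):
        yt=sg*np.array([-np.sin(yaw),np.cos(yaw),0]);zt=np.array([0,0,-1.]);xt=np.cross(yt,zt)
        r=(R0.inv()*Rn.from_matrix(np.c_[xt,yt,zt])).as_rotvec()
        if best is None or np.linalg.norm(r)<np.linalg.norm(best): best=r
    sh=R0.inv().apply(np.array([x,y,z])-s['tcp_pos'])/1000
    return np.round(best,3),np.round(sh,4)
def off(c,a,p): # point p (x,y) in frame at c with yaw a
    return np.array(c)+np.array([np.cos(a)*p[0]-np.sin(a)*p[1],np.sin(a)*p[0]+np.cos(a)*p[1]])
def tool():
    s=readout.sense();M=Rn.from_rotvec(s['ee_rot']).as_matrix();print('t',s['t'],'tcp',s['tcp_pos'].round(1),w2b(s['tcp_pos']).round(1),'q6',s['qpos'][5].round(2),'F',s['wrist_force'].round(1),'op',round(s['opening'],2));print(M.round(3))
E
python3 - <<'E'
from h import *
tool()
c=[540.5,-9.9];a=-0.154
print('can in bay',w2b(c),'post',w2b(PC))
x,y=off(c,a,(-44,15));print(x,y);print(inc(x,y,120,a));print(inc(x,y,25,a))
E
```

```text
t 0.9 tcp [276.2 560.7 225.7] [-462.4  445.3] q6 -0.11 F [ 0.2 -0.3 -0. ] op 1.0
[[-0.897  0.442  0.   ]
 [ 0.442  0.897  0.   ]
 [-0.     0.    -1.   ]]
can in bay [-130.12088703  -88.53341041] post [-58.94123629  73.32244311]
499.3216018199735 11.67172972497091
(array([ 0.   ,  0.   , -0.304]), array([-0.4428, -0.3939,  0.1056]))
(array([ 0.   ,  0.   , -0.304]), array([-0.4428, -0.3939,  0.2006]))
```

apply_moves:
  increments:
    - [0,0,-0.1,-0.15,-0.13,0,1]
    - [0,0,-0.2,-0.3,-0.26,0,1]
    - [0,0,-0.304,-0.443,-0.394,0,1]
    - [0,0,-0.304,-0.443,-0.394,0,1]
    - [0,0,-0.304,-0.443,-0.394,0,1]
    - [0,0,-0.304,-0.443,-0.394,0,1]
    - [0,0,-0.304,-0.443,-0.394,0,1]
    - [0,0,-0.304,-0.443,-0.394,0,1]
    - [0,0,-0.304,-0.443,-0.394,0,1]
    - [0,0,-0.304,-0.443,-0.394,0,1]
    - [0,0,-0.304,-0.443,-0.394,0,1]
    - [0,0,-0.304,-0.443,-0.394,0,1]
    - [0,0,-0.304,-0.443,-0.394,0,1]
    - [0,0,-0.304,-0.443,-0.394,0.1,1]
    - [0,0,-0.304,-0.443,-0.394,0.1,1]
    - [0,0,-0.304,-0.443,-0.394,0.1,1]
    - [0,0,-0.304,-0.443,-0.394,0.2,1]
    - [0,0,-0.304,-0.443,-0.394,0.2,1]
    - [0,0,-0.304,-0.443,-0.394,0.2,1]
    - [0,0,-0.304,-0.443,-0.394,0.2,1]

```text
t: 2.9
tcp_pos: [500.2, 11.7, 27.4]
ee_rot: [-0.241, -3.132, -0.0]
wrist_force: [0.2, -0.5, 0.3]
opening: 1.003
```

apply_moves:
  increments:
    - [0,0,0,-0.004,0,0.001,1]
    - [0,0,0,-0.008,0,0.001,1]
    - [0,0,0,-0.012,0,0.001,1]
    - [0,0,0.035,-0.017,0.001,0.001,1]
    - [0,0,0.07,-0.022,0.002,0.001,1]
    - [0,0,0.105,-0.027,0.003,0.001,1]
    - [0,0,0.14,-0.032,0.003,0.001,1]
    - [0,0,0.175,-0.036,0.004,0.001,1]
    - [0,0,0.21,-0.041,0.004,0.001,1]
    - [0,0,0.245,-0.046,0.004,0.001,1]
    - [0,0,0.28,-0.051,0.003,0.001,1]
    - [0,0,0.315,-0.056,0.003,0.001,1]
    - [0,0,0.35,-0.06,0.002,0.001,1]
    - [0,0,0.385,-0.065,0.002,0.001,1]
    - [0,0,0.42,-0.07,0.001,0.001,1]
    - [0,0,0.42,-0.07,0.001,0.001,1]
    - [0,0,0.42,-0.055,0.001,0.001,1]
    - [0,0,0.42,-0.03,0.001,0,1]
    - [0,0,0.42,-0.03,0.001,-0.06,1]
    - [0,0,0.42,-0.03,0.001,-0.12,1]

```text
t: 4.9
tcp_pos: [528.2, 8.0, 126.7]
ee_rot: [-0.887, -3.011, 0.001]
wrist_force: [1.2, -1.2, 0.2]
opening: 1.003
```

```bash
cat >> h.py <<'E'
def where(save=None):
    im,d=snap('top',save);W=cloud('top',d);P,m=canister(W,im);c,wh,a=rect(P)
    e=lambda s:w2b(off(c,a,(0,s*120))).round(1)
    print('can world',c.round(1),'yaw',round(float(a),3),'size',np.round(wh,1),'| bay',w2b(c).round(1),'theta',round(BA-float(a),3),'L',e(1),'R',e(-1));return c,a
E
python3 - <<'E'
from h import *
tool();where('t2.png')
E
```

```text
t 4.9 tcp [528.2   8.  126.7] [-144.6  -72.3] q6 -1.11 F [ 1.2 -1.2  0.2] op 1.0
[[-0.84   0.542 -0.003]
 [ 0.542  0.84   0.   ]
 [ 0.002 -0.001 -1.   ]]
can world [ 542.1 -103.5] yaw -0.549 size [41.5 61.9] | bay [-117.1 -181.2] theta 0.426 L [-67.5 -72. ] R [-166.6 -290.5]
```

View pics/t2.png

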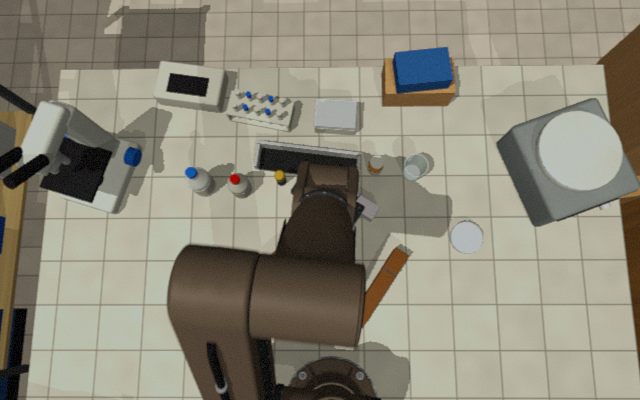

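```bash
python3 - <<'E'
from h import *
a=-0.565;r=np.array([526,-130.]);y=np.array([-np.sin(a),np.cos(a)])
for g in(26,10):
    p=r-y*g;print(p,inc(p[0],p[1],126.7,a+np.pi/2-0.02),inc(p[0],p[1],26,a+np.pi/2))
p=r+y*(85-10);print('end',inc(p[0],p[1],26,a+np.pi/2), w2b(p),w2b(r))
E
```

```text
[ 512.07918878 -151.95930361] (array([-0.003,  0.009, -1.558]), array([-0.0702, -0.1448,  0.0079])) (array([0.009, 0.003, 1.563]), array([-0.0694, -0.1452,  0.1086]))
[ 520.64584184 -138.445886  ] (array([-0.003,  0.009, -1.558]), array([-0.0701, -0.1288,  0.008 ])) (array([0.009, 0.003, 1.563]), array([-0.0693, -0.1292,  0.1087]))
end (array([0.009, 0.003, 1.563]), array([-0.0687, -0.0442,  0.109 ])) [ -97.69515153 -141.71271693] [-129.77626018 -209.50506508]
```

apply_moves:
  increments:
    - [0,0,-0.14,-0.02,-0.03,0,0.6]
    - [0,0,-0.28,-0.04,-0.07,0,0.2]
    - [0,0,-0.42,-0.06,-0.11,0,0.2]
    - [0,0,-0.56,-0.07,-0.145,0,0.2]
    - [0,0,-0.7,-0.07,-0.145,0,0.2]
    - [0,0,-0.84,-0.07,-0.145,0,0.2]
    - [0,0,-0.98,-0.07,-0.145,0,0.2]
    - [0,0,-1.12,-0.07,-0.145,0,0.2]
    - [0,0,-1.26,-0.07,-0.145,0,0.2]
    - [0,0,-1.4,-0.07,-0.145,0,0.2]
    - [0,0,-1.5,-0.07,-0.145,0,0.2]
    - [0,0,-1.575,-0.07,-0.145,0,0.2]
    - [0,0,-1.575,-0.07,-0.145,0,0.2]
    - [0,0,-1.575,-0.07,-0.145,0,0.2]

```text
t: 6.35
tcp_pos: [514.8, -111.4, 114.1]
ee_rot: [1.396, -2.749, 0.128]
wrist_force: [0.5, -0.0, 0.3]
opening: 0.195
```

```bash
python3 - <<'E'
from h import *
tool()
im,d=snap('scene','s2.png');cv2.imwrite('pics/s2c.png',cv2.resize(im[120:320,200:460,::-1],None,fx=3,fy=3,interpolation=cv2.INTER_CUBIC))
print(nets.look_for('scene','end_left')[:3],nets.look_for('scene','end_right')[:3])
W=cloud('scene',d);P,m=canister(W,im);print(rect(P))
where()
a=-0.565;r=np.array([526,-130.]);y=np.array([-np.sin(a),np.cos(a)])
for g in(26,10,-75):
    p=r-y*g;print(g,inc(p[0],p[1],26,a+np.pi/2))
E
```

```text
t 6.35 tcp [ 514.8 -111.4  114.1] [-143.2 -192.4] q6 -2.69 F [ 0.5 -0.   0.3] op 0.19
[[-0.589 -0.808 -0.012]
 [-0.803  0.587 -0.099]
 [ 0.087 -0.049 -0.995]]
[{'location': [344.6, 164.2], 'score': 0.98}, {'location': [291.5, 209.9], 'score': 0.97}, {'location': [399.6, 222.6], 'score': 0.87}] [{'location': [294.5, 206.7], 'score': 0.95}, {'location': [349.7, 164.8], 'score': 0.87}, {'location': [400.6, 219.7], 'score': 0.6}]
(array([607.78991699,  -3.40841675]), [43.33345031738281, 189.6397705078125], np.float32(-0.5671668))
can world [624.5  23.1] yaw -0.554 size [ 46.2 111.5] | bay [-50.8 -45.5] theta 0.431 L [-0.6 63.5] R [-100.9 -154.5]
26 (array([-0.046, -0.089, -0.067]), array([ 0.0258, -0.017 ,  0.0915]))
10 (array([-0.046, -0.089, -0.067]), array([ 0.0099, -0.016 ,  0.09  ]))
-75 (array([-0.046, -0.089, -0.067]), array([-0.0745, -0.0105,  0.0823]))
```

View pics/s2c.png

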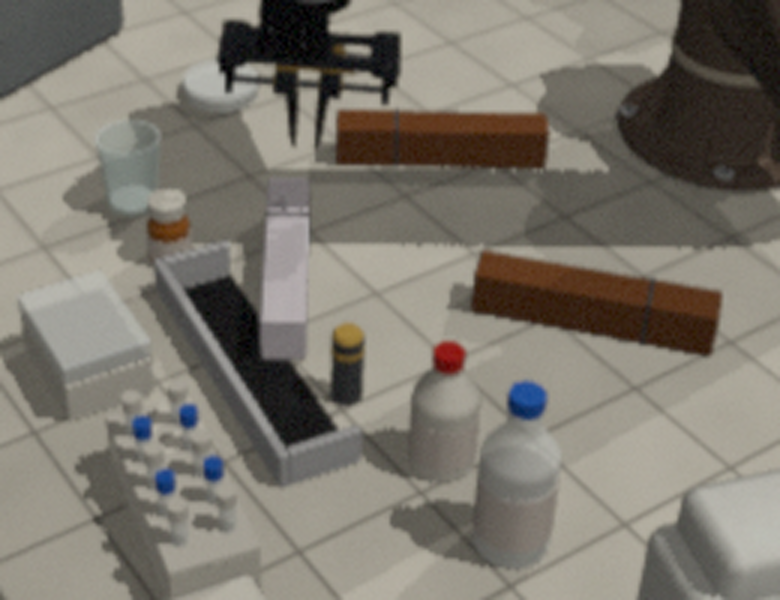

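The picture shows the left end at crop (284,335), in the bay mouth and right of the post at (348,365). The wrist turned to its range limit, so I'll turn it the other way, which gives the same jaw line.

```bash
cat >> h.py <<'E'
def inc1(x,y,z,yaw):
    s=readout.sense();R0=Rn.from_rotvec(s['ee_rot'])
    yt=np.array([-np.sin(yaw),np.cos(yaw),0]);zt=np.array([0,0,-1.]);xt=np.cross(yt,zt)
    return (R0.inv()*Rn.from_matrix(np.c_[xt,yt,zt])).as_rotvec().round(3),(R0.inv().apply(np.array([x,y,z])-s['tcp_pos'])/1000).round(4)
E
python3 - <<'E'
from h import *
for k in (0.3,0.9,1.5,2.1,2.7,3.07): print(k,inc1(508,-155,120,0.94-k))
E
```

```text
0.3 (array([-0.062, -0.08 ,  0.299]), array([ 0.0389, -0.0201, -0.0017]))
0.9 (array([-0.085, -0.06 ,  0.898]), array([ 0.0389, -0.0201, -0.0017]))
1.5 (array([-0.105, -0.034,  1.497]), array([ 0.0389, -0.0201, -0.0017]))
2.1 (array([-1.220e-01, -2.000e-03,  2.097e+00]), array([ 0.0389, -0.0201, -0.0017]))
2.7 (array([-0.133,  0.039,  2.696]), array([ 0.0389, -0.0201, -0.0017]))
3.07 (array([-0.137,  0.07 ,  3.065]), array([ 0.0389, -0.0201, -0.0017]))
```

apply_moves:
  increments:
    - [-0.05,-0.08,0.15,0.02,-0.01,0,0.2]
    - [-0.062,-0.08,0.3,0.039,-0.02,-0.002,0.2]
    - [-0.068,-0.075,0.45,0.039,-0.02,-0.002,0.2]
    - [-0.073,-0.07,0.6,0.039,-0.02,-0.002,0.2]
    - [-0.08,-0.065,0.75,0.039,-0.02,-0.002,0.2]
    - [-0.085,-0.06,0.9,0.039,-0.02,-0.002,0.2]
    - [-0.09,-0.054,1.05,0.039,-0.02,-0.002,0.2]
    - [-0.095,-0.047,1.2,0.039,-0.02,-0.002,0.2]
    - [-0.1,-0.04,1.35,0.039,-0.02,-0.002,0.2]
    - [-0.105,-0.034,1.5,0.039,-0.02,-0.002,0.2]
    - [-0.11,-0.026,1.65,0.039,-0.02,-0.002,0.2]
    - [-0.114,-0.018,1.8,0.039,-0.02,-0.002,0.2]
    - [-0.118,-0.01,1.95,0.039,-0.02,-0.002,0.2]
    - [-0.122,-0.002,2.1,0.039,-0.02,-0.002,0.2]
    - [-0.125,0.008,2.25,0.039,-0.02,-0.002,0.2]
    - [-0.128,0.018,2.4,0.039,-0.02,-0.002,0.2]
    - [-0.13,0.029,2.55,0.039,-0.02,-0.002,0.2]
    - [-0.133,0.039,2.7,0.039,-0.02,-0.002,0.2]
    - [-0.135,0.052,2.85,0.039,-0.02,-0.002,0.2]
    - [-0.137,0.07,3.065,0.039,-0.02,-0.002,0.2]

```text
t: 8.55
tcp_pos: [507.8, -154.9, 120.1]
ee_rot: [-2.685, -1.631, 0.001]
wrist_force: [-0.6, 0.1, -0.2]
opening: 0.199
```

```bash
python3 - <<'E'
from h import *
tool()
a=-0.56;c=np.array([590,-29.]);yw=a-np.pi/2
for z,g in((110,28),(27,28),(27,10),(27,-75)):
    p=off(c,a,(0,-120-g));print(g,p,inc1(p[0],p[1],z,yw))
E
```

```text
t 8.55 tcp [ 507.8 -154.9  120.1] [-144.8 -236.4] q6 0.06 F [-0.6  0.1 -0.2] op 0.2
[[ 0.461  0.887 -0.001]
 [ 0.887 -0.461 -0.   ]
 [-0.    -0.    -1.   ]]
28 [ 511.38444271 -154.39375643] (array([-0.   ,  0.   ,  0.081]), array([0.0021, 0.0029, 0.0101]))
28 [ 511.38444271 -154.39375643] (array([-0.   ,  0.   ,  0.081]), array([0.0021, 0.003 , 0.0931]))
10 [ 520.94579427 -139.14316443] (array([-0.   ,  0.   ,  0.081]), array([0.02  , 0.0044, 0.0931]))
-75 [566.09662109 -67.12648   ] (array([-0.   ,  0.   ,  0.081]), array([0.1048, 0.0113, 0.0931]))
```

apply_moves:
  increments:
    - [0,0,0.08,0.002,0.003,0.04,0.2]
    - [0,0,0.08,0.002,0.003,0.08,0.2]
    - [0,0,0.08,0.002,0.003,0.093,0.2]
    - [0,0,0.08,0.01,0.004,0.093,0.2]
    - [0,0,0.08,0.016,0.004,0.093,0.2]
    - [0,0,0.08,0.022,0.005,0.093,0.2]
    - [0,0,0.08,0.028,0.005,0.093,0.2]
    - [0,0,0.08,0.034,0.006,0.093,0.2]
    - [0,0,0.08,0.04,0.006,0.093,0.2]
    - [0,0,0.08,0.046,0.006,0.093,0.2]
    - [0,0,0.08,0.052,0.007,0.093,0.2]
    - [0,0,0.08,0.058,0.007,0.093,0.2]
    - [0,0,0.08,0.064,0.008,0.093,0.2]
    - [0,0,0.08,0.07,0.008,0.093,0.2]
    - [0,0,0.08,0.076,0.009,0.093,0.2]
    - [0,0,0.08,0.082,0.01,0.093,0.2]
    - [0,0,0.08,0.088,0.01,0.093,0.2]
    - [0,0,0.08,0.094,0.01,0.093,0.2]
    - [0,0,0.08,0.1,0.011,0.093,0.2]
    - [0,0,0.08,0.1,0.011,0.093,0.2]

```text
t: 10.55
tcp_pos: [563.4, -69.5, 26.8]
ee_rot: [-2.742, -1.533, 0.001]
wrist_force: [-0.8, -0.6, -0.8]
opening: 0.203
```

```bash
python3 - <<'E'
from h import *
tool()
im,d=snap('scene','s3.png');cv2.imwrite('pics/s3c.png',cv2.resize(im[120:320,200:460,::-1],None,fx=3,fy=3,interpolation=cv2.INTER_CUBIC))
W=cloud('scene',d);P,m=canister(W,im);c,wh,a=rect(P);print('scene',c,wh,a,'visible left end bay',w2b(off(c,a,(0,max(wh)/2))))
where('t3.png')
E
```

```text
t 10.55 tcp [563.4 -69.5  26.8] [-100.1 -144.9] q6 0.31 F [-0.8 -0.6 -0.8] op 0.2
[[ 0.524  0.852 -0.001]
 [ 0.852 -0.524 -0.   ]
 [-0.001 -0.    -1.   ]]
scene [635.75036621  51.5432663 ] [43.423728942871094, 231.62486267089844] -0.5466857 visible left end bay [ 4.48454499 89.70420949]
can world [649.6  74.2] yaw -0.555 size [ 45.1 167.4] | bay [-32.2   8.3] theta 0.432 L [ 18.  117.3] R [ -82.4 -100.7]
```

View pics/s3c.png

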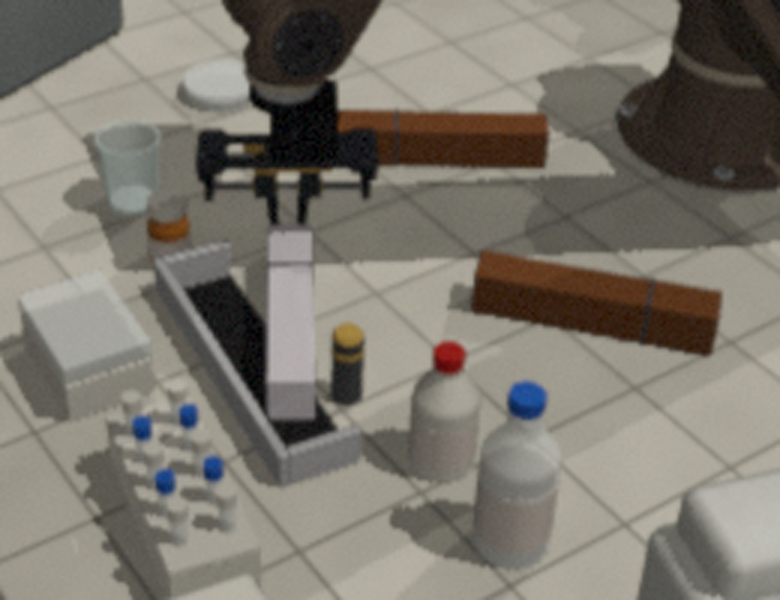

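The left end is behind the post, at bay (4, 84) mm, with the right end at x = -96 mm. Milestone 1 looks met. I'll keep sliding left along the wall, then lift off.

apply_moves:
  increments:
    - [0,0,-0.01,0.005,0.0015,0,0.2]
    - [0,0,-0.02,0.01,0.003,0,0.2]
    - [0,0,-0.03,0.015,0.004,0,0.2]
    - [0,0,-0.04,0.02,0.0055,0,0.2]
    - [0,0,-0.05,0.025,0.007,0,0.2]
    - [0,0,-0.06,0.03,0.008,0,0.2]
    - [0,0,-0.07,0.036,0.0095,0,0.2]
    - [0,0,-0.08,0.042,0.011,0,0.2]
    - [0,0,-0.08,0.042,0.011,0,0.2]

```text
t: 11.55
tcp_pos: [595.0, -39.6, 26.8]
ee_rot: [2.678, 1.642, -0.001]
wrist_force: [0.5, 0.4, -0.5]
opening: 0.2
```

```bash
python3 - <<'E'
from h import *
tool()
im,d=snap('scene','s4.png')
W=cloud('scene',d);P,m=canister(W,im);c,wh,a=rect(P);print('scene',c,wh,a,'theta',BA-a,'left end bay',w2b(off(c,a,(0,max(wh)/2))))
where('t4.png')
E
```

```text
t 11.55 tcp [595.  -39.6  26.8] [ -72.4 -111.3] q6 0.29 F [ 0.5  0.4 -0.5] op 0.2
[[ 0.454  0.891 -0.   ]
 [ 0.891 -0.454 -0.   ]
 [-0.    -0.    -1.   ]]
scene [669.7769165  111.63717651] [44.03862762451172, 174.66757202148438] -0.4728518 theta 0.34985182 left end bay [ 13.2023452  129.98996661]
can world [670.1 112.4] yaw -0.473 size [ 45.  161.2] | bay [-16.5  48.8] theta 0.35 L [ 24.6 161.5] R [-57.6 -64. ]
```

```bash
python3 - <<'E'
from h import *
def T(th,gap=0): 
    x=np.array([np.cos(th),-np.sin(th)]);y=np.array([np.sin(th),np.cos(th)])
    return b2w(np.array([35,118.])-(54+gap)*x-180*y)
for th,g,z in((.35,25,115),(.35,25,27),(.35,0,27),(.175,0,27),(0,0,27)):
    p=T(th,g);print(th,g,p.round(1),inc1(p[0],p[1],z,BA-th))
E
```

```text
0.35 25 [577.4  50.6] (array([-1.000e-03, -0.000e+00, -1.569e+00]), array([ 0.0729, -0.0564, -0.0882]))
0.35 25 [577.4  50.6] (array([-1.000e-03, -0.000e+00, -1.569e+00]), array([ 0.0729, -0.0563, -0.0002]))
0.35 0 [599.6  39.2] (array([-1.000e-03, -0.000e+00, -1.569e+00]), array([ 0.0729, -0.0313, -0.0002]))
0.175 0 [625.2  18.6] (array([-1.000e-03, -0.000e+00, -1.744e+00]), array([ 0.0662,  0.0008, -0.0002]))
0 0 [654.    2.8] (array([-1.000e-03, -0.000e+00, -1.919e+00]), array([ 0.0652,  0.0336, -0.0003]))
```

apply_moves:
  increments:
    - [0,0,0,-0.02,0,0,0.2]
    - [0,0,0,-0.02,0,-0.04,0.2]
    - [0,0,0,-0.02,0,-0.09,0.2]
    - [0,0,-0.14,-0.02,-0.02,-0.09,0.4]
    - [0,0,-0.28,0,-0.04,-0.09,0.6]
    - [0,0,-0.42,0.03,-0.056,-0.09,0.6]
    - [0,0,-0.56,0.06,-0.056,-0.09,0.6]
    - [0,0,-0.7,0.073,-0.056,-0.09,0.6]
    - [0,0,-0.84,0.073,-0.056,-0.09,0.6]
    - [0,0,-0.98,0.073,-0.056,-0.09,0.6]
    - [0,0,-1.12,0.073,-0.056,-0.09,0.6]
    - [0,0,-1.26,0.073,-0.056,-0.09,0.6]
    - [0,0,-1.4,0.073,-0.056,-0.09,0.6]
    - [0,0,-1.54,0.073,-0.056,-0.09,0.6]
    - [0,0,-1.57,0.073,-0.056,-0.09,0.6]
    - [0,0,-1.57,0.073,-0.056,-0.045,0.6]
    - [0,0,-1.57,0.073,-0.056,0,0.6]
    - [0,0,-1.57,0.073,-0.056,0,0.6]

```text
t: 13.45
tcp_pos: [575.0, 50.1, 22.5]
ee_rot: [-0.734, -3.045, 0.003]
wrist_force: [0.4, -0.2, 1.5]
opening: 0.6
```

```bash
python3 - <<'E'
from h import *
tool()
im,d=snap('scene','s5.png')
W=cloud('scene',d);P,m=canister(W,im);c,wh,a=rect(P);print('scene',c,wh,a,'theta',BA-a,'left end bay',w2b(off(c,a,(0,max(wh)/2))))
where('t5.png')
def T(th,gap=0): 
    x=np.array([np.cos(th),-np.sin(th)]);y=np.array([np.sin(th),np.cos(th)])
    return b2w(np.array([35,118.])-(54+gap)*x-180*y)
for th in(.35,.28,.21,.14,.07,0):
    p=T(th);print(th,p.round(1),inc1(p[0],p[1],27,BA-th))
E
```

```text
t 13.45 tcp [575.   50.1  22.5] [-103.3  -24.7] q6 -1.12 F [ 0.4 -0.2  1.5] op 0.6
[[-0.89   0.456 -0.009]
 [ 0.456  0.89  -0.   ]
 [ 0.008 -0.004 -1.   ]]
scene [684.3180542  140.40190125] [43.642738342285156, 112.13143920898438] -0.47426534 theta 0.35126534 left end bay [ 13.46151186 130.92025249]
can world [693.9 159.6] yaw -0.486 size [44.6 56.7] | bay [ 1.4 98.5] theta 0.363 L [ 44.  210.7] R [-41.2 -13.7]
0.35 [599.6  39.2] (array([-0.001, -0.002,  0.   ]), array([-0.0246,  0.0003,  0.0002]))
0.28 [609.4  30.4] (array([-0.001, -0.002, -0.07 ]), array([-0.0373, -0.0031,  0.0002]))
0.21 [619.8  22.4] (array([-0.001, -0.002, -0.14 ]), array([-0.0502, -0.0055,  0.0002]))
0.14 [630.8  15. ] (array([-0.001, -0.002, -0.21 ]), array([-0.0633, -0.007 ,  0.0001]))
0.07 [642.2   8.5] (array([-0.001, -0.002, -0.28 ]), array([-0.0764, -0.0077,  0.0001]))
0 [654.    2.8] (array([-0.001, -0.002, -0.35 ]), array([-0.0896, -0.0074,  0.0001]))
```

apply_moves:
  increments:
    - [0,0,0,-0.008,0,0,0.6]
    - [0,0,0,-0.016,0,0,0.6]
    - [0,0,0,-0.024,0,0,0.6]
    - [0,0,-0.035,-0.031,-0.0015,0,0.6]
    - [0,0,-0.07,-0.037,-0.003,0,0.6]
    - [0,0,-0.105,-0.044,-0.0045,0,0.6]
    - [0,0,-0.14,-0.05,-0.0055,0,0.6]
    - [0,0,-0.175,-0.057,-0.006,0,0.6]
    - [0,0,-0.21,-0.063,-0.007,0,0.6]
    - [0,0,-0.245,-0.07,-0.0075,0,0.6]
    - [0,0,-0.28,-0.076,-0.0075,0,0.6]
    - [0,0,-0.31,-0.082,-0.0075,0,0.6]
    - [0,0,-0.31,-0.082,-0.0075,0,0.6]

```text
t: 14.85
tcp_pos: [648.4, 5.6, 27.5]
ee_rot: [0.255, 3.13, -0.001]
wrist_force: [0.1, 0.2, -0.3]
opening: 0.602
```

```bash
python3 - <<'E'
from h import *
tool()
im,d=snap('scene','s6.png');cv2.imwrite('pics/s6c.png',cv2.resize(im[120:320,200:460,::-1],None,fx=3,fy=3,interpolation=cv2.INTER_CUBIC))
W=cloud('scene',d);P,m=canister(W,im);c,wh,a=rect(P);print('scene',c,wh,a,'theta',BA-a,'left end bay',w2b(off(c,a,(0,max(wh)/2))))
where('t6.png')
p=b2w(np.array([-19,-62]));print(inc1(p[0],p[1],27,BA))
E
```

```text
t 14.85 tcp [648.4   5.6  27.5] [-24.9 -60. ] q6 -1.5 F [ 0.1  0.2 -0.3] op 0.6
[[-0.987  0.162  0.001]
 [ 0.162  0.987 -0.   ]
 [-0.001 -0.    -1.   ]]
scene [702.60217285 121.96373749] [45.031410217285156, 119.92950439453125] -0.19961973 theta 0.07661972 left end bay [ 19.1682244  122.01125515]
can world [705.1 137.8] yaw -0.173 size [49.9 79.4] | bay [15.1 78.2] theta 0.05 L [ 21.1 198.1] R [  9.1 -41.6]
(array([-0.   ,  0.   , -0.041]), array([-0.0069, -0.0021,  0.0003]))
```

View pics/s6c.png

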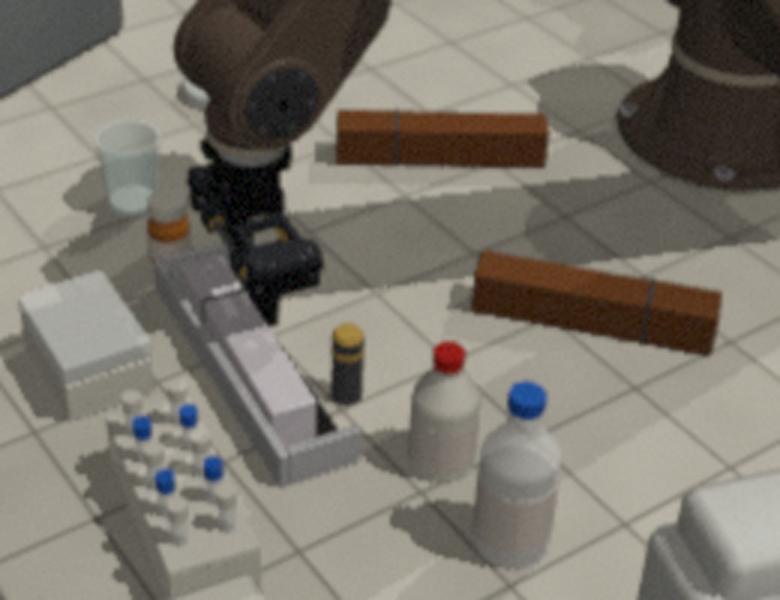

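The canister is in the bay, still slightly angled, with its left end at crop (290,440) against the back wall. Last push next, a little past the nominal depth, then withdraw.

apply_moves:
  increments:
    - [0,0,-0.015,-0.002,-0.001,0,0.6]
    - [0,0,-0.03,-0.004,-0.001,0,0.6]
    - [0,0,-0.04,-0.006,-0.002,0,0.6]
    - [0,0,-0.04,-0.008,-0.002,0,0.6]
    - [0,0,-0.04,-0.008,-0.002,0,0.6]

```text
t: 15.45
tcp_pos: [654.8, 3.0, 26.8]
ee_rot: [-0.193, -3.134, 0.0]
wrist_force: [-1.7, 1.1, 1.9]
opening: 0.603
```

```bash
python3 - <<'E'
from h import *
tool()
E
```

```text
t 15.45 tcp [654.8   3.   26.8] [-18.3 -61.7] q6 -1.54 F [-1.7  1.1  1.9] op 0.6
[[-0.992  0.122 -0.001]
 [ 0.122  0.992 -0.   ]
 [ 0.001 -0.    -1.   ]]
```

apply_moves:
  increments:
    - [0,0,0,-0.001,0,0,0.6]
    - [0,0,0,-0.002,0,0,0.6]
    - [0,0,0,-0.003,0,0,0.6]
    - [0,0,0,-0.003,0,0,0.6]

```text
t: 15.85
tcp_pos: [655.0, 3.2, 26.8]
ee_rot: [-0.193, -3.128, -0.0]
wrist_force: [-16.0, 3.4, 11.0]
opening: 0.595
```

apply_moves:
  increments:
    - [0,0,0,0.01,0,0,0.6]
    - [0,0,0,0.03,0,0,0.6]
    - [0,0,0,0.05,0,0,0.6]
    - [0,0,0,0.05,0,-0.05,0.6]
    - [0,0,0,0.05,0,-0.1,0.6]
    - [0,0,0,0.05,0,-0.15,0.6]
    - [0,0,0,0.09,-0.03,-0.18,0.6]
    - [0,0,0,0.13,-0.06,-0.18,0.6]
    - [0,0,0,0.17,-0.1,-0.18,0.6]
    - [0,0,0,0.2,-0.14,-0.18,0.6]
    - [0,0,0,0.2,-0.19,-0.18,0.6]
    - [0,0,0,0.2,-0.24,-0.18,0.6]
    - [0,0,0,0.2,-0.28,-0.18,0.6]
    - [0,0,0,0.2,-0.28,-0.18,0.6]
    - [0,0,0,0.2,-0.28,-0.18,0.6]

```text
t: 17.35
tcp_pos: [424.8, -251.6, 206.8]
ee_rot: [-0.196, -3.135, 0.001]
wrist_force: [0.1, -0.9, -1.0]
opening: 0.601
```

```bash
python3 - <<'E'
from h import *
np.set_printoptions(precision=1,suppress=True)
tool()
im,d=snap('scene','s7.png')
W=cloud('scene',d)
def can2(W,im):
    m=(abs(W[...,2]-50)<6)&(im.min(-1)>110)
    B=(W[...,:2]-BO);c,s=np.cos(BA),np.sin(BA);x=c*B[...,0]+s*B[...,1];y=-s*B[...,0]+c*B[...,1]
    m&=(abs(y)<150)&(x>-35)&(x<45)
    m=cv2.morphologyEx(m.astype(np.uint8),cv2.MORPH_OPEN,np.ones((3,3)));return W[m>0]
for n,WW,ii in(('scene',W,im),):
    P=can2(WW,ii);c,wh,a=rect(P);print(n,len(P),wh,w2b(c),'theta',BA-a,'z',np.median(P[:,2]))
im,d=snap('top','t7.png');W=cloud('top',d);P=can2(W,im);c,wh,a=rect(P);print('top',len(P),wh,w2b(c),'theta',BA-a,'z',np.median(P[:,2]))
f=np.load('top1.npz')
dd=cv2.absdiff(im[100:260,150:500],f['im'][100:260,150:500]).max(-1)
cv2.imwrite('pics/t7c.png',cv2.resize(im[110:310,170:450,::-1],None,fx=2.8,fy=2.8,interpolation=cv2.INTER_CUBIC))
def pts(W,x0,x1,y0,y1,z0,z1):
    Q=W.reshape(-1,3);return Q[(Q[:,0]>x0)&(Q[:,0]<x1)&(Q[:,1]>y0)&(Q[:,1]<y1)&(Q[:,2]>z0)&(Q[:,2]<z1)]
for n,b in dict(reagent=(570,660,190,290),wash=(570,680,300,420),stain=(620,720,-170,-100),beaker=(620,740,-300,-180)).items():
    print(n,pts(W,*b,20,200).mean(0)-pts(f['W'],*b,20,200).mean(0))
E
```

```text
t 17.35 tcp [ 424.8 -251.6  206.8] [-215.3 -342.6] q6 -2.11 F [ 0.1 -0.9 -1. ] op 0.6
[[-1.   0.1 -0. ]
 [ 0.1  1.  -0. ]
 [ 0.  -0.  -1. ]]
scene 821 [44.5359992980957, 241.0546875] [17.5  1.6] theta 0.011057578 z 50.965722642571265
top 1068 [45.12636947631836, 238.38038635253906] [15.3 -2.3] theta 0.007961623 z 50.25751515475895
reagent [0.2 0.1 0.6]
wash [ 0.1 -0.  -0.2]
stain [-0.1 -0.2  0.2]
beaker [-0.2 -0.1 -0.7]
```

View pics/t7c.png

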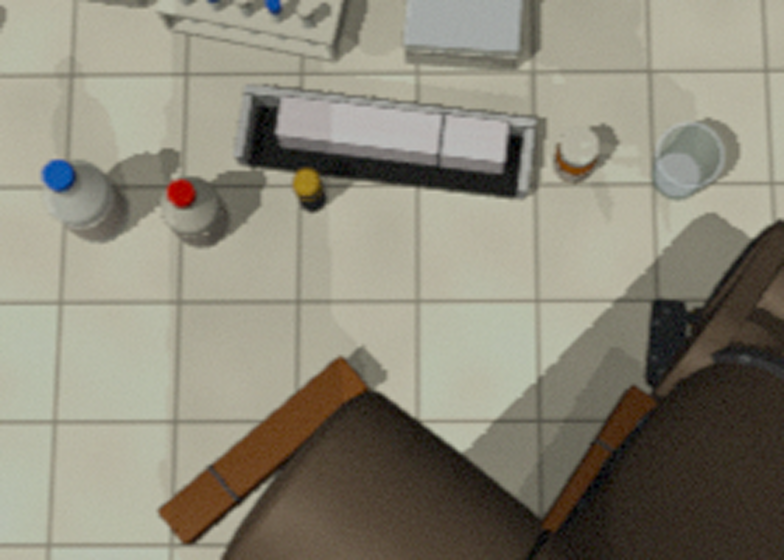

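The canister lies flush along the back wall, from crop (280,120) to (508,145), with gaps at both ends. The bottles and beaker haven't moved and the hand is clear, so I'm handing in.

```bash
python3 -c "
from h import *
print(close_job())"
```

```text
the job is handed in; nothing more can be done
None
```

I pushed the canister home along the back wall of the bay and handed the job in at about 17 s of the 72 s allowed. It was pushed only with the fingertips: left end angled in behind the post, slid left, then right end swung in. No verdict was reported, so success rests on my own checks.

- **Left end behind the post:** at that point the left end was about 10 mm left of the post's axis and about 65 mm beyond it. The right end was still outside the bay, at x = -96 mm in the bay frame.
- **Final position:** the two cameras put the canister's centre at x = 15 and 17.5 mm (limits 4 to 22), and y = -2 and +2 mm. It is within about 0.01 rad of the wall. The cameras differ by 2 mm in x and 4 mm in y, about the calibration error.
- **Flat and seated:** the top face measured about 50 mm high, so the canister lies flat. The wrist force rose to about 20 N on the last push as it met the wall.
- **Bystanders:** the reagent bottle, wash bottle, stain jar and beaker moved less than 1 mm by depth. I did not measure the dishes, but the arm stayed high when it passed near them.
- **Hand:** it finished clear of everything, at 207 mm height.

One move went wrong along the way: I turned the wrist the wrong way and it stopped at its range limit (-2.69 rad) in free air. I turned it back the other way and lost only time. The interface gave no error, but I can't tell whether that counts against the joint-range rule.

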